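Close a sample tube with its swab and hold it on the vortex mixer

ROBOT

A 6-joint arm with a two-finger parallel gripper is mounted at the origin on a cart in front of the work surface, level with it; the furniture and walls round the work are solid. World frame = base frame: x ahead of the robot, y to its left, z up, the work surface at z = 0. Lengths are in m, angles in rad, forces in N, time in s.
With the tool pointing down it reaches from about 0.3 to 0.825 m from the base axis. Payload 5.4 kg.
Tool frame: the origin (TCP) lies at the centre of the arm's flange, where the gripper is bolted on; the fingertips stand 190 mm ahead of it and the grasp point (between the pads) lies 171 mm ahead of it; y points along the fingers, x is the direction in which the jaws open and shut, and the axes are right-handed (so a half turn about y gives the same grasp; the last joint's range is limited). The gripper opens to 92 mm and grips with 3 to 60 N. Pads are 20 mm wide; open, the fingers measure 128 mm over their backs; the gripper's body (75 mm by 189 mm) begins 69 mm behind the grasp point.
Start: joints at [-1.429, 0.158, 1.597, -0, 1.386, -0.21], TCP at [0.198, -0.54, 0.405] pointing down, gripper open.
Joint ranges: [-2.91, 2.91], [-0.94, 2.29], [0.18, 2.7], [-1.29, 4.43], [0.17, 2.64], [-3, 3]. Speed limits (rad/s): [2.57, 2.57, 3.14, 3.14, 3.14, 3.14].

INTERFACE

Orientations are given as a rotation vector (axis times angle).
In Python, from cell import * gives the robot as it stands.
- The arm moves only by the shell command python3 -m jog 'ROWS' [OPENING] [FORCE]. ROWS is a JSON object of lists of equal length, an entry for each row: "linear": the shift along the tool's x, y, z in units of 750 mm (1.0 is 750 mm), a list of three; "angular": the turn, a rotation vector about the tool's x, y, z in units of 60 degrees (1.0 is 60 degrees), a list of three. In form: {"linear": [[tx, ty, tz], ...], "angular": [[wx, wy, wz], ...]}. A call has 1 to 8 rows; each row is the pose to reach, as a shift and turn from the pose measured when the call began, along the tool's axes at that moment; what a row does not reach only later rows make up. A row lasts 1/12 s, in which the tool goes at most 41.7 mm and 7.16 degrees, less where a joint would pass 70% of its speed; a pose out of reach is approached as far as the arm can. A call with a number of a shift or a turn outside -1 to 1 is refused whole. A call with a gripper value outside its range is refused whole. OPENING is the opening, from 0 (shut) to 1 (fully open), set as the call begins (- or left out, the last holds). The fingers move at their own pace and stop on an object; FORCE is the grip in N (left out, the last holds). Time passes only in rows, so rows that repeat a pose let the fingers close. It gives the time, the measured TCP pose, the force and the opening at its end, in the units of the state.
- get_state(): the state, without advancing time (a new reading comes with each control period).
- get_image(name): name is "scene" or "top" or "wrist"; returns (picture, depth): 384x512x3 uint8, red, green, blue; 384x512 float32, m along the optical axis (not along the pixel's ray), 0 where there is no reading.
- camera_params(name): a dict with "intrinsics" (3x3 intrinsics, pixels), "T" (4x4, takes a point from camera to world coordinates). Camera axes: x right, y down, z forward; pixel columns grow to the right and rows downward; lengths in m; the calibration is good to about 2 mm. A picture is of the moment at which its call begins: read the wrist's pose just before it. camera_params takes no time and is no camera call; for the wrist camera it gives the pose at the moment of the call.
- finish_job(): hands the job in, once; it reports no verdict.
The state is a dict: "clock": time; "joints": joint angles; "joint_velocities": joint speeds; "joint_efforts": joint torques, N m; "position": TCP position; "ee_rot": TCP orientation; "force": force on the tool from outside, world axes, zero at the start; "ft_torque": the same for the moment, N m; "gripper_width": finger opening in m.
Only numpy, scipy, OpenCV 4.12 (cv2) and the standard library are available. Lean on these libraries where they do the work, as an engineer would, in place of code of your own. Each camera call takes 0.05 s, during which the arm holds its last target. There are 200 camera calls.

TASK

Push the waiting swab down into the open sample tube, while that tube stands in the wooden rack, until the swab's cap sits home on the tube's rim (push it home, do not let it drop in). Then take the tube out of the rack by its wall, set its foot upright in the rubber cup of the vortex mixer, and press straight down to run the mixer by touch: hold the cup half way down its spring travel (about 5 mm of 10), never driving it onto its stop. Finish while still gripping the tube and holding it pressed there; leave the finished, already closed tube, the bottle and the cork stopper alone.

Things in the scene. Friction and masses are not known exactly. Their poses are not given: they have to be found in the camera images.
- rack: drilled light-wood block 182 (y) x 52 (x) x 66 mm high that stays put; origin at the centre of its underside, y along its row of 4 holes. At y = -66 and +66 mm tube holes, 18 mm wide, 31 mm deep: open and closed tube, either way round. At y = -22 and +22 mm swab holes, 11 mm wide, 60 mm deep: the waiting swab in the one at -22, the other empty
- tube: open glass test tube, 78 mm tall, 17 mm wide (19.5 mm at the lip), bore 14 mm wide and 75 mm deep, round foot; loose, about 15 g. Origin at the centre of its foot, z up along its axis. In the rack its foot is 35 mm above the table and it stands 47 mm out of the block
- tube_mouth (a point): centre of the open tube's rim, 78 mm above its foot
- swab: white swab on a plug cap, waiting in the rack; loose, 12 g. Origin on its axis at the underside of the head, 8 mm above the block's top; z up. Head: ribbed cylinder 18 mm wide, 15 mm tall, to grip. Below: tapered plug 11 mm long, 8 to 11.2 mm wide, thin shaft, bud 6.6 mm wide, tip at -68 mm. Home, the head rests on the tube's rim (origin at its mouth), kept there by gravity, not by a tight fit
- swab_tip (a point): tip of that swab's bud, 68 mm below the swab's origin
- mixer: small vortex mixer, a round white housing 120 mm wide and 66 mm high on suction feet (it stays put), with a dial and a rocker switch on its front (-x) side; origin at the centre of its underside, the cup stands over it. The rim of the cup is 110 mm above the table when not pressed
- cup_floor (a point): centre of the floor inside the black rubber cup on top of the mixer, where the tube's foot goes: 94 mm above the table when not pressed. The cup is 43 mm wide outside, its recess 16 mm deep, 33 mm wide at the rim and 28 mm at the floor
- cup (a joint): how far the mixer's cup is pressed down, in m: 0 at rest, 0.010 on its stop. Spring-loaded: starts to move at about 2 N and needs 1 N more for each mm (7 N at 5 mm)
- closed_tube: a second tube of the same kind in the other tube hole, finished earlier: it is closed by its own swab cap, whose head stands 15 mm above its rim. To be left alone. Origin at the centre of its foot
- bottle: clear glass reagent bottle, 52 mm wide, 86 mm tall, standing behind the work; origin at the centre of its underside
- stopper: cork stopper, 24 mm wide at its head, 21 mm tall, standing on the table at the left of the work; origin at the centre of its underside
Mind the look-alikes: they are no part of the job. Of the things that look like the mixer, take the one that is nearest to the robot's base at the start.

How it is judged:
On the way, in this order (a step that is already met when the one before it is completed fails the run):
1. the swab is pushed home by the fingers, not dropped, into the open tube while the tube stands in the rack (z of swab in the frame of tube_mouth between -0.003 and 0.003 m and distance between swab and tube_mouth below 0.004 m and angle between the z axis of swab and the z axis of tube, either way round below 0.1 rad and contact force between the fingers and swab above 1 N and distance of tube from where it was at the start of the episode below 0.02 m), for 0.05 s.
2. the closed tube is lifted out of the rack with the swab home (z of swab in the frame of tube_mouth between -0.003 and 0.003 m and distance between swab and tube_mouth below 0.004 m and angle between the z axis of swab and the z axis of tube, either way round below 0.1 rad and z of tube in the frame of rack above 0.068 m), for 0.1 s.
At the end, for the whole second after the job is handed in: Still gripped, the tube stands in the cup (foot on its floor, within 8 mm of the centre, upright within 8 degrees), holds the cup 3 to 7 mm down without moving, and the swab's cap is home on the tube's rim (within 3 mm) (z of swab in the frame of tube_mouth between -0.003 and 0.003 m and distance between swab and tube_mouth below 0.004 m and angle between the z axis of swab and the z axis of tube, either way round below 0.1 rad and value of joint cup between 0.003 and 0.007 m and horizontal distance between tube and cup_floor below 0.008 m and z of tube in the frame of cup_floor below 0.004 m and contact force between tube and mixer above 2 N and angle between tube's own z axis and vertical below 0.15 rad and contact force between the fingers and tube above 1.5 N and linear speed of tube below 0.02 m/s); the arm keeps its last pose, push and grip.
It fails at once if the cup is driven onto its stop (value of joint cup above 0.0094 m).
It fails at once if the finished tube is disturbed (moved more than 15 mm) (distance of closed_tube from where it was at the start of the episode above 0.015 m).
It fails at once if the bottle or the stopper is moved more than 20 mm (distance of any of bottle, stopper from where it was at the start of the episode above 0.02 m).
It also fails if it takes over 53 s, if anything falls off the work surface, if the arm or the gripper's body presses on something with over 40 N, if the wrist force passes 120 N, or if a joint passes its speed limit or range.

## Working session

There is one attempt and no reset: what is moved stays moved. The work goes in short steps, Python scripts to look and compute and a shell command to move; the robot and the scene stay as the last step left them, time stands still between calls to the robot, and variables do not carry over. Pictures are saved under pics/ and viewed, about 8 in all and at most 12, crops included, and the job is handed in when it is done.

```bash
ls; mkdir -p pics; cat > h.py <<'E'
from cell import *
import numpy as np, cv2
from scipy.spatial.transform import Rotation as R
def world(name,dep,u,v,P=None):
    P=P or camera_params(name); K=np.array(P["intrinsics"]); d=dep[int(v),int(u)]
    p=np.linalg.inv(K)@[u,v,1]*d; T=np.array(P["T"]); return T[:3,:3]@p+T[:3,3]
def cloud(name,dep,P=None):
    P=P or camera_params(name); K=np.array(P["intrinsics"]); v,u=np.mgrid[:dep.shape[0],:dep.shape[1]]
    p=np.stack([(u-K[0,2])/K[0,0]*dep,(v-K[1,2])/K[1,1]*dep,dep],-1); T=np.array(P["T"])
    return p@T[:3,:3].T+T[:3,3]
def shift(target, rotvec=None):
    s=get_state(); Rm=R.from_rotvec(s["ee_rot"]); d=Rm.inv().apply(np.array(target)-s["position"])/0.75
    w=np.zeros(3) if rotvec is None else (Rm.inv()*R.from_rotvec(rotvec)).as_rotvec()/np.deg2rad(60)
    print("lin",d.round(4),"ang",w.round(4)); return d,w
E
python3 - <<'E'
from h import *
s=get_state();print(s)
for n in("scene","top"):
    im,d=get_image(n);cv2.imwrite(f"pics/{n}0.png",cv2.resize(im[:,:,::-1],(800,600),interpolation=cv2.INTER_CUBIC));np.savez(f"{n}0.npz",im=im,d=d)
    print(n,camera_params(n))
print(camera_params("wrist"))
E
```

```text
pics
{'clock': 0.0, 'joints': array([-1.42906738e+00,  1.59003532e-01,  1.59823038e+00, -1.40797227e-05,
        1.38620501e+00, -2.10080015e-01]), 'joint_velocities': array([-7.23065595e-04, -1.04508855e-03,  1.61622246e-06, -4.22143430e-05,
       -3.67330253e-04, -2.28864139e-03]), 'joint_efforts': array([ 5.70346656e-04, -3.85575485e+01, -3.22108912e+01,  7.01556006e-02,
        3.80992040e-02, -1.50110009e-04]), 'position': array([ 0.19809116, -0.53949816,  0.4037451 ]), 'ee_rot': array([-1.35397091,  0.9471158 , -0.9450165 ]), 'force': array([ 0.85416903,  0.43931052, -0.00278721]), 'ft_torque': array([ 0.00760885, -0.00246882,  0.01540214]), 'gripper_width': 0.09187553088225128}
scene {'intrinsics': array([[349.85978358,   0.        , 251.4168028 ],
       [  0.        , 349.85978358, 189.83590767],
       [  0.        ,   0.        ,   1.        ]]), 'T': array([[-0.80831073, -0.37799699,  0.45138901,  0.11752132],
       [-0.5887176 ,  0.52769223, -0.61233365,  0.60453977],
       [-0.0067342 , -0.76069651, -0.64907277,  0.7382212 ],
       [ 0.        ,  0.        ,  0.    
[... 167 characters left out ...]
0.        ,   1.        ]]), 'T': array([[-0.01308576, -0.99207405,  0.12497139,  0.40060053],
       [-0.99983192,  0.01458712,  0.01110605,  0.00306257],
       [-0.012841  , -0.12480505, -0.99209818,  1.50914644],
       [ 0.        ,  0.        ,  0.        ,  1.        ]])}
{'intrinsics': array([[305.50480268,   0.        , 258.78064071],
       [  0.        , 305.50480268, 191.36844967],
       [  0.        ,   0.        ,   1.        ]]), 'T': array([[ 0.3430686 , -0.8985915 , -0.27356399,  0.27482264],
       [-0.93930923, -0.32864559, -0.09843903, -0.51071068],
       [-0.00144912,  0.29073252, -0.95680327,  0.38412227],
       [ 0.        ,  0.        ,  0.        ,  1.        ]])}
```

View pics/scene0.png

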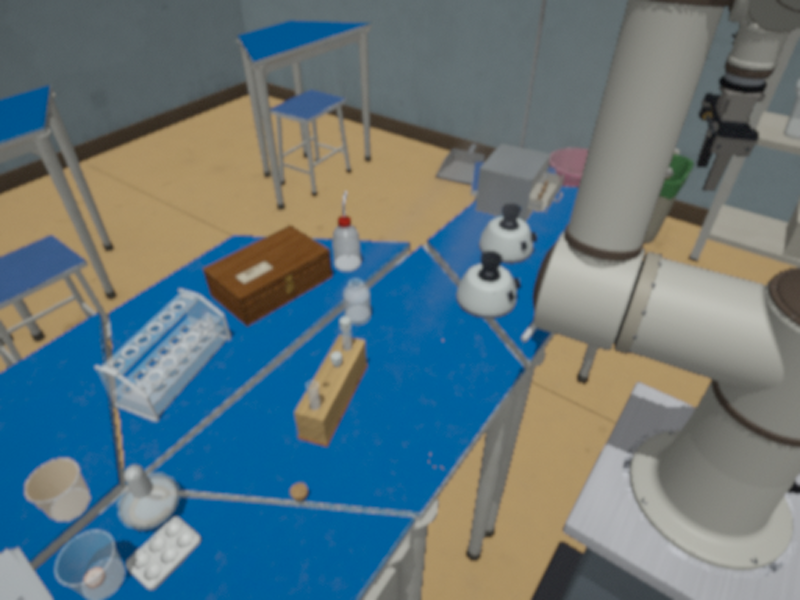

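View pics/top0.png

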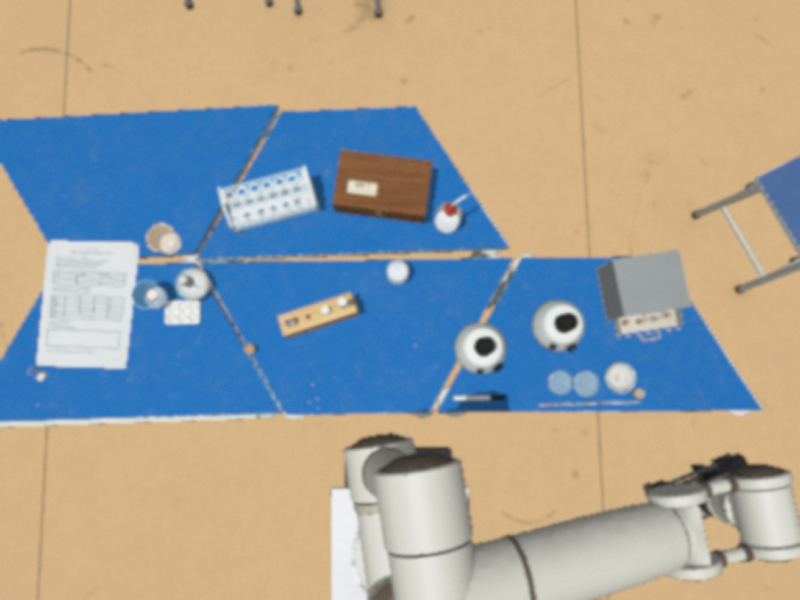

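```bash
python3 - <<'E'
from h import *
print(R.from_rotvec(get_state()["ee_rot"]).as_matrix().round(3))
E
```

```text
[[ 0.345 -0.     0.939]
 [-0.939  0.002  0.345]
 [-0.002 -1.     0.   ]]
```

The top view shows the rack spanning (280,325)–(358,303). The open tube is at its left end, the swab near (325,311) and the closed tube near (343,299). There are two mixers at (480,348) and (558,325), and the left one is nearer the base.

```bash
python3 - <<'E'
from h import *
for n in ("top","scene"):
    f=np.load(n+"0.npz");d=f["d"];W=cloud(n,d);im=f["im"]
    if n=="top":
        m=np.zeros(d.shape,bool);m[180:220,170:235]=1
        print("table z",np.median(W[215:225,200:230,2]))
    else: m=np.zeros(d.shape,bool);m[210:290,185:240]=1
    print(n,"table",np.median(W[m&(abs(W[...,2])<.02)][:,2]))
    q=W[m&(abs(W[...,2]-.066)<.006)];print(len(q),q[:,2].mean())
    r=cv2.minAreaRect((q[:,:2]*1000).astype(np.float32));print("rack",r)
    q=W[m&(W[...,2]>.085)]; print(np.c_[q][:60].round(3).tolist() if len(q)<60 else (len(q),q.min(0),q.max(0)))
    for lab,(c,rad) in {"mixA":((480,348),45),"mixB":((558,325),45)}.items() if n=="top" else {"mixA":((490,290),50),"mixB":((508,235),45)}.items():
        u,v=int(c[0]*.64),int(c[1]*.64)
        sub=W[v-20:v+20,u-20:u+20].reshape(-1,3)
        t=sub[(sub[:,2]>.1)&(sub[:,2]<.125)];print(lab,len(t),(t.min(0)+t.max(0))/2,t.mean(0))
        h=sub[(sub[:,2]>.04)&(sub[:,2]<.08)];print("  house",len(h),cv2.minEnclosingCircle((h[:,:2]*1000).astype(np.float32)))
E
```

```text
table z 0.0007706351883005613
top table 0.0010442957981587897
544 0.06637911314984446
rack ((550.8547973632812, 182.11880493164062), (48.78514099121094, 177.20635986328125), 17.771509170532227)
(77, array([0.40060053, 0.00306257, 0.08718498]), array([0.57885391, 0.253324  , 1.50914644]))
mixA 58 [ 0.46837563 -0.19931329  0.11004133] [ 0.47009605 -0.19995536  0.10917982]
  house 598 ((467.2005615234375, -203.17164611816406), 60.372703552246094)
mixB 64 [ 0.52134484 -0.38330413  0.10742992] [ 0.52044243 -0.38492138  0.10833339]
  house 583 ((513.488037109375, -383.16510009765625), 59.54985046386719)
scene table 0.002096492448430909
895 0.06699693319415803
rack ((552.5125122070312, 184.58888244628906), (49.70217514038086, 182.38180541992188), 17.63338851928711)
(196, array([0.11752132, 0.1181175 , 0.08559732]), array([0.57949057, 0.60453977, 0.7382212 ]))
mixA 53 [ 0.4662802  -0.19110154  0.10706683] [ 0.46313015 -0.18238847  0.10756224]
  house 662 ((464.6271667480469, -193.6157684326172), 58.215030670166016)
mixB 189 [ 0.49495689 -0.28922456  0.10714815] [ 0.49408357 -0.28163981  0.10792989]
  house 561 ((523.0314331054688, -360.2413024902344), 150.2363739013672)
```

```bash
cat >> h.py <<'E'
def down(deg):
    a=np.deg2rad(deg); x=[np.cos(a),np.sin(a),0]; y=[0,0,-1]; return R.from_matrix(np.c_[x,y,np.cross(x,y)]).as_rotvec()
E
python3 - <<'E'
from h import *
shift([.559,.162,.404],down(17.7))
E
```

```text
lin [-0.7122  0.0012  0.7741] ang [-1.400e-03 -1.459e+00 -1.000e-03]
```

```bash
python3 -m jog '{"linear":[[-0.038,0,0.041],[-0.083,0,0.09],[-0.12,0,0.13],[-0.16,0,0.174],[-0.2,0,0.217],[-0.24,0,0.26],[-0.28,0,0.304],[-0.32,0,0.348]],"angular":[[0,-0.1,0],[0,-0.2,0],[0,-0.3,0],[0,-0.4,0],[0,-0.5,0],[0,-0.6,0],[0,-0.7,0],[0,-0.8,0]]}' 0.6 10
python3 -c "
from h import *
shift([.559,.162,.404],down(17.7))"
```

```text
clock: 0.77
position: [0.3507, -0.2413, 0.404]
ee_rot: [-1.549, 0.296, -0.295]
force: [0.7, 0.2, 0.7]
gripper_width: 0.0549
lin [0.0604 0.0009 0.6022] ang [-1.800e-03 -6.547e-01 -3.000e-04]
```

```bash
python3 -m jog '{"linear":[[0.006,0,0.055],[0.011,0,0.11],[0.0165,0,0.165],[0.022,0,0.22],[0.0275,0,0.275],[0.033,0,0.33],[0.0385,0,0.385],[0.044,0,0.44]],"angular":[[0,-0.09,0],[0,-0.18,0],[0,-0.27,0],[0,-0.36,0],[0,-0.45,0],[0,-0.54,0],[0,-0.6,0],[0,-0.65,0]]}'
python3 -c "
from h import *
shift([.559,.162,.404],down(17.7))"
```

```text
clock: 1.43
position: [0.503, 0.0555, 0.4042]
ee_rot: [-1.555, -0.241, 0.242]
force: [0.4, -1.2, -0.4]
gripper_width: 0.0549
lin [0.1141 0.0004 0.1127] ang [-0.0018 -0.0013 -0.0001]
```

```bash
python3 -m jog '{"linear":[[0.05,0,0.049],[0.085,0,0.084],[0.114,0,0.113],[0.114,0,0.113],[0.114,0,0.113]],"angular":[[0,0,0],[0,0,0],[0,0,0],[0,0,0],[0,0,0]]}'
python3 - <<'E'
from h import *
P=camera_params("wrist");im,d=get_image("wrist");np.savez("w1.npz",im=im,d=d,T=P["T"],K=P["intrinsics"])
cv2.imwrite("pics/w1.png",cv2.resize(im[:,:,::-1],(800,600),interpolation=cv2.INTER_CUBIC))
K=np.array(P["intrinsics"]);T=np.array(P["T"])
def proj(p):
    c=T[:3,:3].T@(np.array(p)-T[:3,3]);q=K@c;return (q[:2]/q[2]*800/512).round(0)
c=np.array([.552,.183]);e=np.array([-.304,.953])
for n,y,z in(("swabtop",-.022,.089),("rim",.066,.113),("capcl",-.066,.128),("empty",.022,.066)):print(n,proj([*(c+e*y),z]))
E
```

```text
clock: 1.85
position: [0.559, 0.1637, 0.4032]
ee_rot: [-1.555, -0.242, 0.246]
force: [-0.7, -0.4, -0.9]
gripper_width: 0.0551
swabtop [405. 293.]
rim [406. 148.]
capcl [405. 382.]
empty [405. 219.]
```

View pics/w1.png

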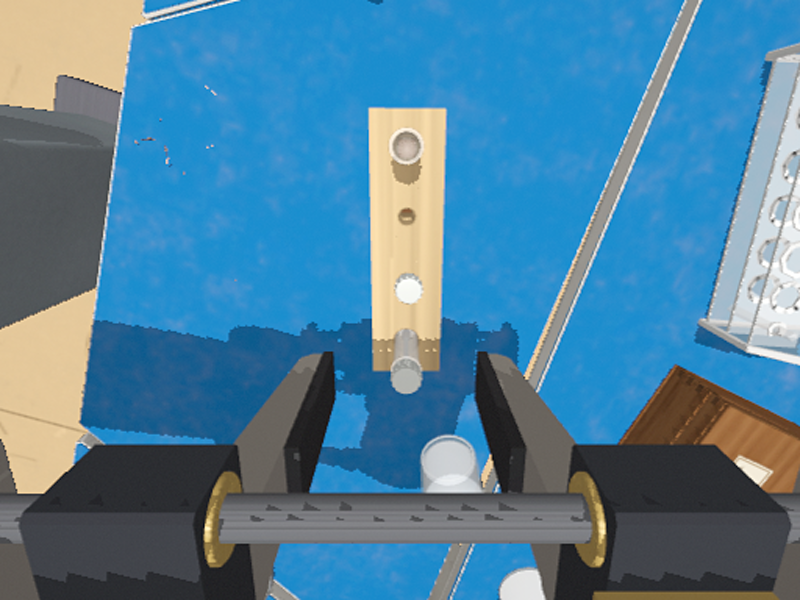

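The wrist view shows the rack from above: open tube rim at (406,146), empty hole (407,216), swab head (408,289) and closed cap (405,378). All are close to where I predicted. Next I'll refine by ray intersection and detection at a larger scale.

```bash
python3 - <<'E'
from h import *
f=np.load("w1.npz");im,d,T,K=f["im"],f["d"],f["T"],f["K"]
def ray(u,v,z):
    r=T[:3,:3]@np.linalg.inv(K)@[u*.64,v*.64,1];return T[:3,3]+r*(z-T[2,3])/r[2]
pts={}
for n,u,v,z,y in(("swab",408,289,.089,-.022),("rim",406,146,.113,.066),("cap",405,378,.128,-.066),("hole",407,216,.066,.022)):
    p=ray(u,v,z);print(n,p.round(4),"rack origin",(p[:2]-np.array([-.304,.953])*y).round(4))
W=cloud("wrist",d,{"intrinsics":K,"T":T})
m=np.zeros(d.shape,bool);m[60:240,220:300]=1
q=W[m&(abs(W[...,2]-.066)<.004)];print(len(q),q[:,2].mean(),cv2.minAreaRect((q[:,:2]*1000).astype(np.float32)))
q=W[m&(W[...,2]>.08)&(W[...,2]<.1)&(np.arange(384)[:,None]>165)];print("swab",len(q),(q.min(0)+q.max(0))/2,q[:,2].max())
q=W[m&(W[...,2]>.108)&(np.arange(384)[:,None]<120)];print("rim",len(q),(q.min(0)+q.max(0))/2,q[:,2].max())
c=cv2.resize(im[70:255,225:300,::-1],None,fx=4,fy=4,interpolation=cv2.INTER_CUBIC)
c=np.rot90(c);print(c.shape);cv2.imwrite("pics/w1c.png",c)
E
```

```text
swab [0.5596 0.1648 0.089 ] rack origin [0.5529 0.1858]
rim [0.5318 0.2472 0.113 ] rack origin [0.5519 0.1843]
cap [0.571  0.1228 0.128 ] rack origin [0.5509 0.1857]
hole [0.5458 0.2062 0.066 ] rack origin [0.5524 0.1852]
6537 0.06631133021710062 ((551.774169921875, 184.34498596191406), (48.12477493286133, 178.75050354003906), 17.47677993774414)
swab 376 [0.56469361 0.14755415 0.08982773] 0.09955604160931975
rim 205 [0.53142762 0.24715762 0.24644801] 0.38362244927479144
(300, 740, 3)
```

View pics/w1c.png

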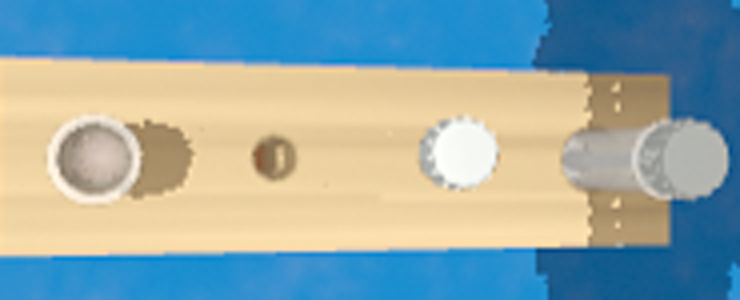

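```bash
python3 -c "
from h import *
shift([.5597,.1645,.267],down(17.6))"
```

```text
lin [0.0024 0.182  0.0019] ang [-0.0017  0.0016 -0.0018]
```

```bash
python3 -m jog '{"linear":[[0.001,0.05,0.001],[0.002,0.1,0.002],[0.002,0.14,0.002],[0.0024,0.165,0.002],[0.0024,0.178,0.002],[0.0024,0.182,0.002],[0.0024,0.182,0.002],[0.0024,0.182,0.002]],"angular":[[0,0,0],[0,0,0],[0,0,0],[0,0,0],[0,0,0],[0,0,0],[0,0,0],[0,0,0]]}' 0.6 10
python3 -m jog '{"linear":[[0,0,0],[0,0,0],[0,0,0],[0,0,0],[0,0,0],[0,0,0],[0,0,0],[0,0,0]],"angular":[[0,0,0],[0,0,0],[0,0,0],[0,0,0],[0,0,0],[0,0,0],[0,0,0],[0,0,0]]}' 0 15
python3 -c "
from h import *
print(get_state()['force'],get_state()['gripper_width'])
shift([.5597,.1645,.267],down(17.6))"
```

```text
clock: 2.57
position: [0.5603, 0.1641, 0.2688]
ee_rot: [-1.556, -0.242, 0.241]
force: [0.7, 0.4, 0.9]
gripper_width: 0.055
clock: 3.23
position: [0.5603, 0.1642, 0.2688]
ee_rot: [-1.556, -0.242, 0.241]
force: [-0.2, 0.1, 0.2]
gripper_width: 0.0164
[-0.21099146  0.05925164  0.19535442] 0.016362701411221665
lin [-0.0007  0.0024  0.0007] ang [-0.001   0.001   0.0009]
```

```bash
python3 -m jog '{"linear":[[0,-0.03,0],[0,-0.07,0],[0,-0.11,0],[0,-0.145,0],[0,-0.17,0],[0,-0.18,0],[0,-0.18,0],[0,-0.18,0]],"angular":[[0,0,0],[0,0,0],[0,0,0],[0,0,0],[0,0,0],[0,0,0],[0,0,0],[0,0,0]]}'
python3 - <<'E'
from h import *
P=camera_params("wrist");im,d=get_image("wrist");np.savez("w2.npz",im=im,d=d,T=P["T"],K=P["intrinsics"])
cv2.imwrite("pics/w2.png",cv2.resize(im[60:360,110:410,::-1],(600,600),interpolation=cv2.INTER_CUBIC))
E
```

```text
clock: 3.9
position: [0.5601, 0.164, 0.4028]
ee_rot: [-1.556, -0.241, 0.242]
force: [0.3, 0.9, -0.7]
gripper_width: 0.0167
```

View pics/w2.png

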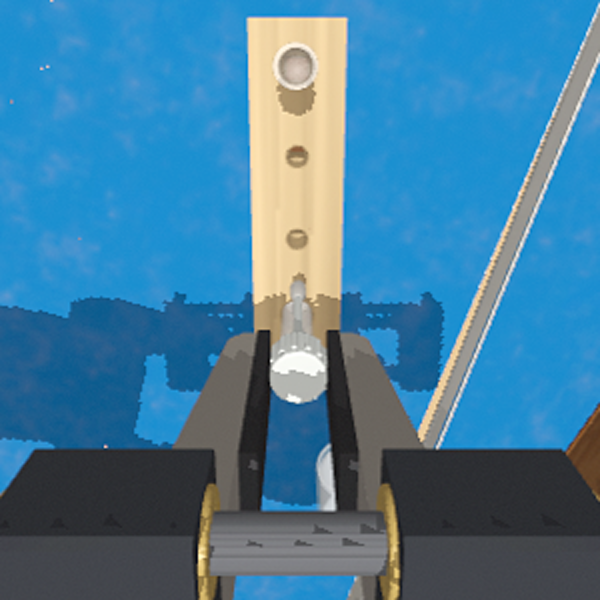

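The swab is held near vertical, with head top at crop (298,375) and bud at (299,278). The tube rim is at (295,66) and the swab hole is empty.

```bash
python3 - <<'E'
from h import *
f=np.load("w2.npz");T,K=f["T"],f["K"]
def ray(x,y,z):
    r=T[:3,:3]@np.linalg.inv(K)@[110+(x-.5)/2,60+(y-.5)/2,1];return T[:3,3]+r*(z-T[2,3])/r[2]
a=ray(298,376,.223);b=ray(299,278,.140);r=ray(295.5,66.5,.113)
h=ray(297,156,.066);h2=ray(297,239,.066)
e=np.array([-.3024,.9532]);j=np.array([.9532,.3024])
for n,p in dict(head=a,bud=b,rim=r,h1=h,h2=h2).items():print(n,p.round(4),"along",(p[:2]@e).round(4),"jaw",(p[:2]@j).round(4))
p=get_state()["position"][:2];print(p@e,p@j)
shift([*(p+e*(r[:2]@e-p@e)+j*(r[:2]-a[:2])@j),.4028],down(17.6))
E
```

```text
head [0.5589 0.1642 0.223 ] along -0.0125 jaw 0.5824
bud [0.5587 0.1667 0.14  ] along -0.01 jaw 0.583
rim [0.5317 0.2472 0.113 ] along 0.0748 jaw 0.5816
h1 [0.5453 0.2062 0.066 ] along 0.0317 jaw 0.5821
h2 [0.5586 0.1641 0.066 ] along -0.0125 jaw 0.5821
-0.013016421052694193 0.5832560474455822
lin [-0.0286 -0.0009  0.1023] ang [-0.0016  0.0009 -0.0018]
```

```bash
python3 -m jog '{"linear":[[0,0,0.03],[-0.001,0,0.065],[-0.0013,0,0.095],[-0.0013,0,0.112],[-0.0013,0,0.1167],[-0.0013,0,0.1167],[-0.0013,0,0.1167],[-0.0013,0,0.1167]],"angular":[[0,0,0],[0,0,0],[0,0,0],[0,0,0],[0,0,0],[0,0,0],[0,0,0],[0,0,0]]}'
python3 - <<'E'
from h import *
e=np.array([-.3024,.9532]);j=np.array([.9532,.3024])
p=get_state()["position"][:2];print(p@e,p@j)
P=camera_params("wrist");im,d=get_image("wrist");np.savez("w3.npz",im=im,d=d,T=P["T"],K=P["intrinsics"])
cv2.imwrite("pics/w3.png",cv2.resize(im[130:310,170:350,::-1],(600,600),interpolation=cv2.INTER_CUBIC))
E
```

```text
clock: 4.62
position: [0.5328, 0.2461, 0.4017]
ee_rot: [-1.556, -0.239, 0.243]
force: [0.4, 0.7, -0.8]
gripper_width: 0.0164
0.07348224004064906 0.5822925691374393
```

View pics/w3.png

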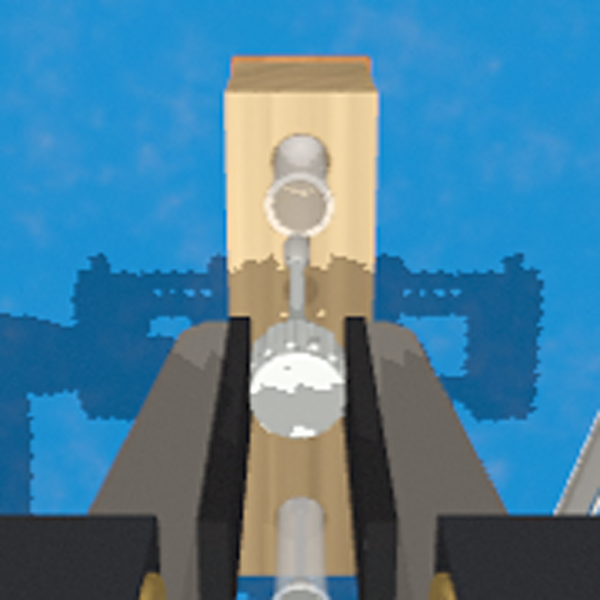

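The swab now hangs over the open tube: rim at (300,205), bud centre about (297,248), head top (297,395).

```bash
python3 - <<'E'
from h import *
f=np.load("w3.npz");T,K=f["T"],f["K"]
def ray(x,y,z):
    r=T[:3,:3]@np.linalg.inv(K)@[170+(x-1.7)/3.333,130+(y-1.7)/3.333,1];return T[:3,3]+r*(z-T[2,3])/r[2]
e=np.array([-.3024,.9532]);j=np.array([.9532,.3024])
for n,p in dict(head=ray(297,394,.222),bud=ray(297,248,.139),rim=ray(300,205,.113)).items():print(n,p.round(4),"along",(p[:2]@e).round(4),"jaw",(p[:2]@j).round(4))
s=get_state();shift(s["position"],down(17.6))
E
```

```text
head [0.5312 0.2463 0.222 ] along 0.0741 jaw 0.5808
bud [0.5317 0.2442 0.139 ] along 0.072 jaw 0.5807
rim [0.5314 0.2478 0.113 ] along 0.0755 jaw 0.5815
lin [0. 0. 0.] ang [-0.0013 -0.0003 -0.002 ]
```

```bash
python3 -m jog '{"linear":[[0.001,0,0.0026],[0.001,0.01,0.0026],[0.001,0.03,0.0026],[0.001,0.05,0.0026],[0.001,0.07,0.0026],[0.001,0.085,0.0026],[0.001,0.085,0.0026],[0.001,0.085,0.0026]],"angular":[[0,0,0],[0,0,0],[0,0,0],[0,0,0],[0,0,0],[0,0,0],[0,0,0],[0,0,0]]}'
python3 - <<'E'
from h import *
e=np.array([-.3024,.9532]);j=np.array([.9532,.3024])
s=get_state();p=s["position"][:2];print(p@e,p@j,s["force"],s["ft_torque"])
E
```

```text
clock: 5.33
position: [0.5327, 0.2481, 0.3375]
ee_rot: [-1.556, -0.238, 0.244]
force: [-0.1, -0.8, -0.6]
gripper_width: 0.0167
0.07538570951957989 0.5827632860148789 [-0.06853831 -0.81313486 -0.61560547] [ 0.02901836 -0.11838075  0.03545644]
```

```bash
python3 -m jog '{"linear":[[0,0.008,0],[0,0.016,0],[0,0.024,0],[0,0.03,0],[0,0.035,0],[0,0.037,0],[0,0.037,0]],"angular":[[0,0,0],[0,0,0],[0,0,0],[0,0,0],[0,0,0],[0,0,0],[0,0,0]]}'
python3 -m jog '{"linear":[[0,0.001,0],[0,0.002,0],[0,0.003,0],[0,0.003,0]],"angular":[[0,0,0],[0,0,0],[0,0,0],[0,0,0]]}'
```

```text
clock: 5.92
position: [0.5324, 0.248, 0.3092]
ee_rot: [-1.557, -0.237, 0.244]
force: [0.5, 0.9, -0.1]
gripper_width: 0.0164
clock: 6.25
position: [0.5326, 0.2481, 0.3074]
ee_rot: [-1.556, -0.238, 0.244]
force: [-0.0, -0.2, 1.9]
gripper_width: 0.0165
```

```bash
python3 -m jog '{"linear":[[0,0.001,0],[0,0.002,0],[0,0.0025,0],[0,0.0025,0],[0,0.0025,0]],"angular":[[0,0,0],[0,0,0],[0,0,0],[0,0,0],[0,0,0]]}'
python3 - <<'E'
from h import *
P=camera_params("wrist");im,d=get_image("wrist")
cv2.imwrite("pics/w4.png",cv2.resize(im[130:310,170:350,::-1],(600,600),interpolation=cv2.INTER_CUBIC))
im,d=get_image("scene");a=cv2.resize(im[205:285,185:245,::-1],(450,600),interpolation=cv2.INTER_CUBIC)
cv2.imwrite("pics/w4.png",np.hstack([cv2.imread("pics/w4.png")[:,130:470],a]))
E
```

```text
clock: 6.67
position: [0.5332, 0.2482, 0.3069]
ee_rot: [-1.556, -0.24, 0.241]
force: [-0.3, -0.5, 4.6]
gripper_width: 0.0165
```

View pics/w4.png

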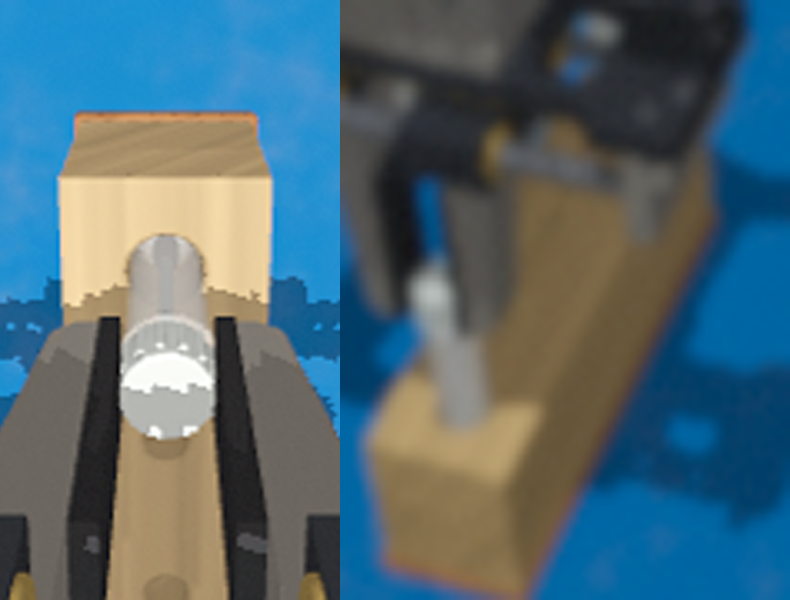

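The swab is seated in the tube, with its head resting on the lip and a 4.6 N push on it. The tube still stands in the rack. Next I'll release, lower and grip the wall.

```bash
python3 -m jog '{"linear":[[0,0,0],[0,0,0],[0,0,0],[0,0,0],[0,0,0]],"angular":[[0,0,0],[0,0,0],[0,0,0],[0,0,0],[0,0,0]]}' 0.4 15
python3 -m jog '{"linear":[[0,0.01,0],[0,0.025,0],[0,0.04,0],[0,0.052,0],[0,0.06,0],[0,0.062,0],[0,0.062,0],[0,0.062,0]],"angular":[[0,0,0],[0,0,0],[0,0,0],[0,0,0],[0,0,0],[0,0,0],[0,0,0],[0,0,0]]}'
```

```text
clock: 7.18
position: [0.533, 0.2482, 0.3064]
ee_rot: [-1.556, -0.239, 0.242]
force: [-0.4, 0.3, 0.8]
gripper_width: 0.0368
clock: 7.85
position: [0.5331, 0.2482, 0.2601]
ee_rot: [-1.556, -0.24, 0.242]
force: [0.5, 0.7, 1.1]
gripper_width: 0.0368
```

```bash
python3 -m jog '{"linear":[[0,0,0],[0,0,0],[0,0,0],[0,0,0],[0,0,0],[0,0,0],[0,0,0]],"angular":[[0,0,0],[0,0,0],[0,0,0],[0,0,0],[0,0,0],[0,0,0],[0,0,0]]}' 0 40
python3 - <<'E'
from h import *
im,d=get_image("wrist")
a=cv2.resize(im[130:310,170:350,::-1],(600,600),interpolation=cv2.INTER_CUBIC)[:,130:470]
im,d=get_image("scene");b=cv2.resize(im[205:285,185:245,::-1],(450,600),interpolation=cv2.INTER_CUBIC)
cv2.imwrite("pics/w5.png",np.hstack([a,b]))
E
```

```text
clock: 8.43
position: [0.5332, 0.2483, 0.2605]
ee_rot: [-1.556, -0.24, 0.241]
force: [-0.2, 0.1, 3.3]
gripper_width: 0.0181
```

View pics/w5.png

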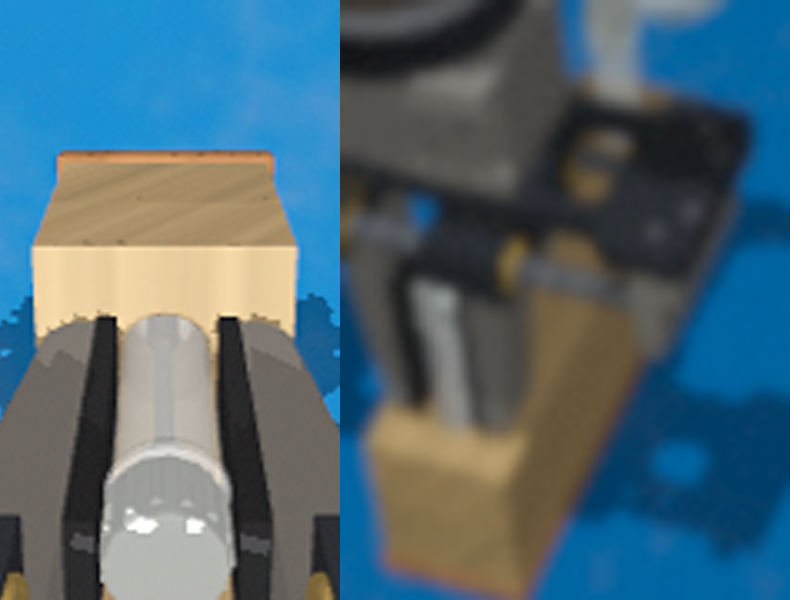

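The pads span the whole upper tube, and the 18.1 mm reading suggests they bear on the lip zone. I'll lift slowly and check that the tube comes with them.

```bash
python3 -m jog '{"linear":[[0,-0.003,0],[0,-0.008,0],[0,-0.015,0],[0,-0.025,0],[0,-0.035,0],[0,-0.045,0],[0,-0.05,0],[0,-0.05,0]],"angular":[[0,0,0],[0,0,0],[0,0,0],[0,0,0],[0,0,0],[0,0,0],[0,0,0],[0,0,0]]}'
python3 -m jog '{"linear":[[0,-0.01,0],[0,-0.03,0],[0,-0.055,0],[0,-0.08,0],[0,-0.105,0],[0,-0.12,0],[0,-0.125,0],[0,-0.125,0]],"angular":[[0,0,0],[0,0,0],[0,0,0],[0,0,0],[0,0,0],[0,0,0],[0,0,0],[0,0,0]]}'
python3 - <<'E'
from h import *
P=camera_params("wrist");im,d=get_image("wrist");np.savez("w6.npz",im=im,d=d,T=P["T"],K=P["intrinsics"])
a=cv2.resize(im[130:310,170:350,::-1],(600,600),interpolation=cv2.INTER_CUBIC)[:,130:470]
im,d=get_image("scene");b=cv2.resize(im[175:255,185:245,::-1],(450,600),interpolation=cv2.INTER_CUBIC)
cv2.imwrite("pics/w6.png",np.hstack([a,b]))
E
```

```text
clock: 9.2
position: [0.5337, 0.2484, 0.2997]
ee_rot: [-1.556, -0.242, 0.239]
force: [0.3, -0.1, 0.1]
gripper_width: 0.0178
clock: 9.87
position: [0.5338, 0.2483, 0.3943]
ee_rot: [-1.556, -0.243, 0.238]
force: [0.8, -0.3, -1.1]
gripper_width: 0.018
```

View pics/w6.png

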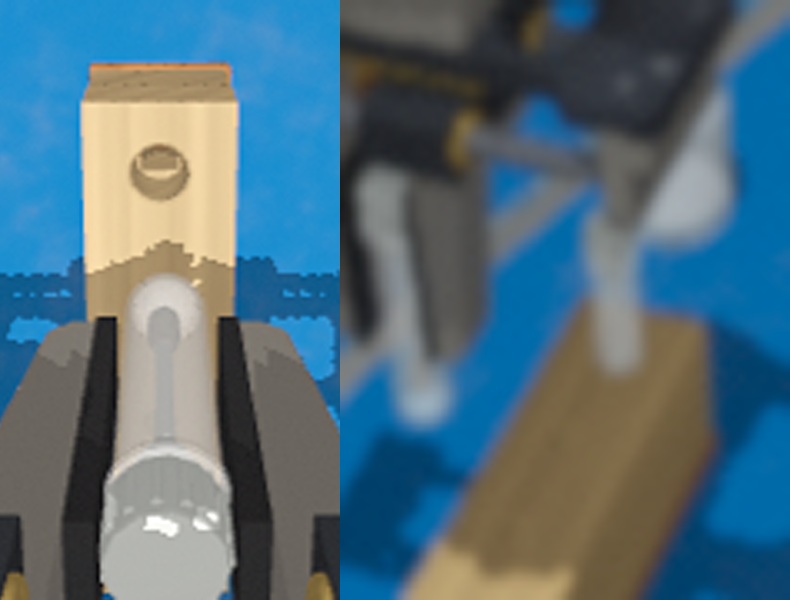

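The tube is out of the rack with the cap on its lip and hanging straight (foot at (166,305) left panel). The closed tube is still in place. Now to the mixer.

```bash
python3 - <<'E'
from h import *
f=np.load("w6.npz");T,K=f["T"],f["K"]
def ray(x,y,z):
    r=T[:3,:3]@np.linalg.inv(K)@[170+(x-1.7)/3.333,130+(y-1.7)/3.333,1];return T[:3,3]+r*(z-T[2,3])/r[2]
e=np.array([-.3024,.9532]);j=np.array([.9532,.3024]);s=get_state()
for n,p in dict(head=ray(295,555,.2618),foot=ray(296,310,.1695+.007),hole=ray(290,171,.066)).items():print(n,p.round(4),"along",((p-s["position"])[:2]@e).round(4),"jaw",((p-s["position"])[:2]@j).round(4))
print(s["joints"].round(3))
shift([.467,-.199,.3943],down(17.6))
E
```

```text
head [0.5324 0.2499 0.2618] along 0.0019 jaw -0.0004
foot [0.5333 0.2485 0.1765] along 0.0003 jaw 0.0
hole [0.5317 0.2486 0.066 ] along 0.0009 jaw -0.0014
[ 2.300e-01  2.010e-01  1.573e+00  1.000e-03  1.367e+00 -7.700e-02]
lin [-0.2643 -0.0034 -0.5417] ang [-0.0011 -0.0004  0.0001]
```

```bash
python3 -m jog '{"linear":[[-0.008,-0.005,-0.015],[-0.02,-0.008,-0.042],[-0.037,-0.01,-0.075],[-0.055,-0.01,-0.112],[-0.073,-0.01,-0.15],[-0.091,-0.01,-0.187],[-0.109,-0.01,-0.224],[-0.128,-0.01,-0.262]],"angular":[[0,0,0],[0,0,0],[0,0,0],[0,0,0],[0,0,0],[0,0,0],[0,0,0],[0,0,0]]}'
python3 -c "
from h import *
shift([.467,-.199,.40],down(17.6))"
```

```text
clock: 10.63
position: [0.5, 0.03, 0.3985]
ee_rot: [-1.556, -0.239, 0.242]
force: [-1.3, -0.6, 0.7]
gripper_width: 0.0177
lin [-0.1342 -0.0023 -0.2778] ang [-0.0017 -0.0004 -0.0017]
```

```bash
python3 -m jog '{"linear":[[-0.018,0,-0.037],[-0.036,0,-0.075],[-0.055,0,-0.113],[-0.073,0,-0.15],[-0.091,-0.002,-0.187],[-0.107,-0.002,-0.22],[-0.119,-0.002,-0.246],[-0.128,-0.002,-0.265]],"angular":[[0,0,0],[0,0,0],[0,0,0],[0,0,0],[0,0,0],[0,0,0],[0,0,0],[0,0,0]]}'
python3 -c "
from h import *
shift([.467,-.199,.40],down(17.6))"
```

```text
clock: 11.3
position: [0.4672, -0.1907, 0.3988]
ee_rot: [-1.555, -0.236, 0.242]
force: [0.6, 0.5, -0.3]
gripper_width: 0.0178
lin [-0.0036 -0.0016 -0.0104] ang [-0.0028 -0.0024 -0.0033]
```

```bash
python3 -m jog '{"linear":[[-0.0036,0,-0.0104],[-0.0036,0,-0.0104],[-0.0036,0,-0.0104]],"angular":[[0,0,0],[0,0,0],[0,0,0]]}'
python3 - <<'E'
from h import *
P=camera_params("wrist");im,d=get_image("wrist");np.savez("w7.npz",im=im,d=d,T=P["T"],K=P["intrinsics"])
a=cv2.resize(im[110:310,170:350,::-1],(540,600),interpolation=cv2.INTER_CUBIC);cv2.imwrite("pics/w7.png",a)
W=cloud("wrist",d,P)
m=(abs(W[...,2]-.110)<.004)&(im.max(-1)<90);q=W[m];print(len(q),q.min(0),q.max(0))
r=np.linalg.norm(q[:,:2]-[.467,-.199],axis=1);q=q[r<.04]
from scipy.optimize import least_squares
E
```

```text
clock: 11.55
position: [0.4666, -0.199, 0.3981]
ee_rot: [-1.554, -0.235, 0.242]
force: [-0.3, -0.1, 0.1]
gripper_width: 0.0174
1051 [ 0.4495027  -0.40125577  0.10601667] [ 0.54080959 -0.17485789  0.11245201]
```

View pics/w7.png

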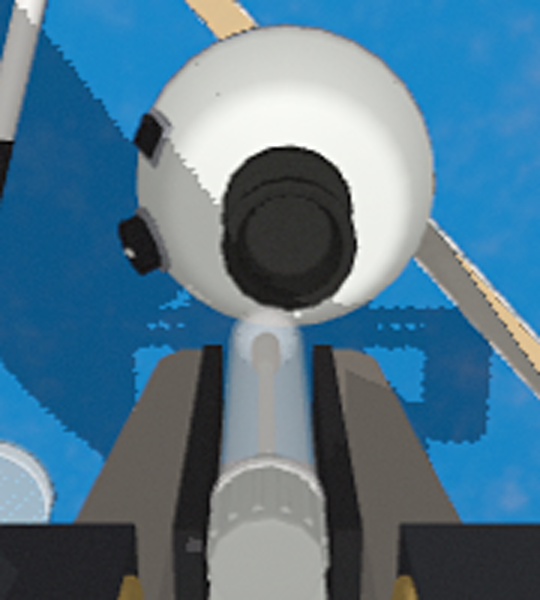

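The picture shows the mixer's cup, rim circle centred at about (289,242) with radius 67 px. The tube foot is at about (266,338).

```bash
python3 - <<'E'
from h import *
f=np.load("w7.npz");im,d,T,K=f["im"],f["d"],f["T"],f["K"]
def ray(x,y,z):
    r=T[:3,:3]@np.linalg.inv(K)@[170+(x-1)/3,110+(y-1)/3,1];return T[:3,3]+r*(z-T[2,3])/r[2]
e=np.array([-.3024,.9532]);j=np.array([.9532,.3024]);s=get_state();p0=s["position"]
for n,p in dict(cup=ray(289,242,.110),foot=ray(266,343,.1735+.007)).items():print(n,p.round(4),"along",((p-p0)[:2]@e).round(4),"jaw",((p-p0)[:2]@j).round(4))
print("scale",np.linalg.norm(ray(357,242,.11)-ray(222,242,.11)))
W=cloud("wrist",d,{"intrinsics":K,"T":T});q=W[(abs(W[...,2]-.110)<.003)&(np.linalg.norm(W[...,:2]-[.472,-.198],axis=-1)<.04)]
print(len(q),cv2.minEnclosingCircle((q[:,:2]*1000).astype(np.float32)))
shift(p0,down(17.6))
E
```

```text
cup [ 0.4699 -0.1941  0.11  ] along 0.0032 jaw 0.0043
foot [ 0.4645 -0.1995  0.1805] along -0.0004 jaw -0.0025
scale 0.04129046573667016
677 ((469.8885498046875, -195.6158447265625), 21.06314468383789)
lin [0. 0. 0.] ang [-0.004  -0.0023 -0.0037]
```

```bash
python3 -m jog '{"linear":[[0.0067,0,0.0047],[0.0067,0.01,0.0047],[0.0067,0.02,0.0047],[0.0067,0.035,0.0047],[0.0067,0.045,0.0047],[0.0067,0.055,0.0047],[0.0067,0.06,0.0047],[0.0067,0.06,0.0047]],"angular":[[-0.002,-0.001,-0.002],[-0.004,-0.002,-0.004],[-0.004,-0.002,-0.004],[-0.004,-0.002,-0.004],[-0.004,-0.002,-0.004],[-0.004,-0.002,-0.004],[-0.004,-0.002,-0.004],[-0.004,-0.002,-0.004]]}'
python3 - <<'E'
from h import *
s=get_state();shift([.4717,-.1945,.3275],down(17.6));print(s["position"],s["force"])
P=camera_params("wrist");im,d=get_image("wrist");np.savez("w8.npz",im=im,d=d,T=P["T"],K=P["intrinsics"])
a=cv2.resize(im[150:310,180:340,::-1],(600,600),interpolation=cv2.INTER_CUBIC);cv2.imwrite("pics/w8.png",a)
E
```

```text
clock: 12.27
position: [0.47, -0.1933, 0.3518]
ee_rot: [-1.556, -0.24, 0.242]
force: [0.7, -0.1, -0.7]
gripper_width: 0.0179
lin [ 0.0018  0.0324 -0.0023] ang [-0.0019 -0.0004 -0.0012]
[ 0.46995021 -0.19327547  0.35178558] [ 0.68264861 -0.13147007 -0.66129266]
```

View pics/w8.png

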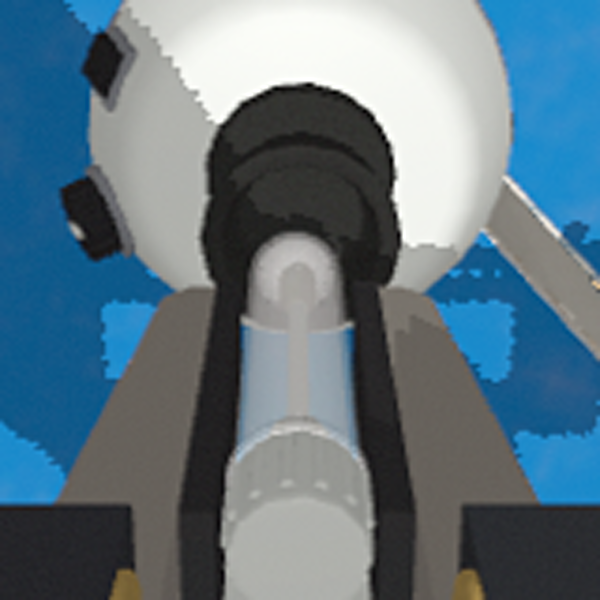

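The foot is above the cup, with cup centre near (301,233) and foot near (296,276).

```bash
python3 - <<'E'
from h import *
f=np.load("w8.npz");im,d,T,K=f["im"],f["d"],f["T"],f["K"]
def ray(x,y,z):
    r=T[:3,:3]@np.linalg.inv(K)@[180+(x-1.4)/3.75,150+(y-1.4)/3.75,1];return T[:3,3]+r*(z-T[2,3])/r[2]
e=np.array([-.3024,.9532]);j=np.array([.9532,.3024]);p0=get_state()["position"]
for n,p in dict(cup=ray(301,233,.110),foot=ray(296,276,.126+.007)).items():print(n,p.round(4),"along",((p-p0)[:2]@e).round(4),"jaw",((p-p0)[:2]@j).round(4))
W=cloud("wrist",d,{"intrinsics":K,"T":T});q=W[(abs(W[...,2]-.110)<.003)&(np.linalg.norm(W[...,:2]-[.47,-.195],axis=-1)<.04)&(np.arange(384)[:,None]<225)]
print(len(q),cv2.minEnclosingCircle((q[:,:2]*1000).astype(np.float32)))
E
```

```text
cup [ 0.4698 -0.1938  0.11  ] along -0.0003 jaw -0.0005
foot [ 0.4688 -0.194   0.133 ] along -0.0002 jaw -0.0015
635 ((469.927490234375, -195.3231658935547), 20.8959903717041)
```

```bash
python3 -m jog '{"linear":[[0.0007,0.008,-0.0007],[0.0007,0.016,-0.0007],[0.0007,0.024,-0.0007],[0.0007,0.03,-0.0007],[0.0007,0.036,-0.0007],[0.0007,0.038,-0.0007],[0.0007,0.038,-0.0007],[0.0007,0.038,-0.0007]],"angular":[[-0.002,0,-0.001],[-0.002,0,-0.001],[-0.002,0,-0.001],[-0.002,0,-0.001],[-0.002,0,-0.001],[-0.002,0,-0.001],[-0.002,0,-0.001],[-0.002,0,-0.001]]}' - 50
python3 -m jog '{"linear":[[0,0.001,0],[0,0.002,0],[0,0.003,0],[0,0.003,0],[0,0.003,0]],"angular":[[0,0,0],[0,0,0],[0,0,0],[0,0,0],[0,0,0]]}'
python3 -m jog '{"linear":[[0,0.001,0],[0,0.002,0],[0,0.003,0],[0,0.003,0],[0,0.003,0]],"angular":[[0,0,0],[0,0,0],[0,0,0],[0,0,0],[0,0,0]]}'
python3 -m jog '{"linear":[[0,0,0],[0,0,0]],"angular":[[0,0,0],[0,0,0]]}'
```

```text
clock: 12.98
position: [0.4709, -0.1938, 0.3242]
ee_rot: [-1.558, -0.241, 0.24]
force: [0.0, 0.6, -0.5]
gripper_width: 0.0178
clock: 13.4
position: [0.4708, -0.1938, 0.322]
ee_rot: [-1.558, -0.241, 0.24]
force: [0.4, -0.4, -0.2]
gripper_width: 0.0176
clock: 13.82
position: [0.4709, -0.1939, 0.32]
ee_rot: [-1.559, -0.242, 0.24]
force: [-0.2, 0.3, 2.5]
gripper_width: 0.0177
clock: 13.98
position: [0.4709, -0.1939, 0.3201]
ee_rot: [-1.559, -0.242, 0.24]
force: [-0.6, -0.1, 1.2]
gripper_width: 0.0179
```

```bash
python3 -m jog '{"linear":[[0,0.0007,0],[0,0.0014,0],[0,0.002,0],[0,0.0027,0],[0,0.0027,0],[0,0.0027,0]],"angular":[[0.002,0,0.001],[0.002,0,0.001],[0.002,0,0.001],[0.002,0,0.001],[0.002,0,0.001],[0.002,0,0.001]]}'
python3 -m jog '{"linear":[[0,0.0007,0],[0,0.0014,0],[0,0.0014,0],[0,0.0014,0]],"angular":[[0,0,0],[0,0,0],[0,0,0],[0,0,0]]}'
python3 - <<'E'
from h import *
F=[]
for i in range(12):
    s=get_state();F.append([*s["force"],s["position"][2],s["clock"]]);get_image("top") if i<11 else 0
F=np.array(F);print(F.mean(0).round(4),F.std(0).round(3))
E
```

```text
clock: 14.48
position: [0.4711, -0.194, 0.3183]
ee_rot: [-1.557, -0.241, 0.241]
force: [-1.0, 0.5, 2.7]
gripper_width: 0.0174
clock: 14.82
position: [0.4711, -0.194, 0.3174]
ee_rot: [-1.558, -0.241, 0.24]
force: [0.5, -0.2, 4.2]
gripper_width: 0.0177
[-0.3807 -0.2354  4.1287  0.3173 15.0917] [0.539 0.463 0.53  0.    0.173]
```

```bash
python3 -m jog '{"linear":[[0,0.0007,0],[0,0.0014,0],[0,0.0021,0],[0,0.0028,0],[0,0.0035,0],[0,0.0035,0],[0,0.0035,0]],"angular":[[0,0,0],[0,0,0],[0,0,0],[0,0,0],[0,0,0],[0,0,0],[0,0,0]]}'
cat > chk.py <<'E'
from h import *
F=[]
for i in range(20):
    s=get_state();F.append([*s["force"],s["position"][2],s["gripper_width"]])
    P=camera_params("wrist");im,d=get_image("wrist")
F=np.array(F);print(F.mean(0).round(4),F.std(0).round(4))
W=cloud("wrist",d,P);q=W[(abs(W[...,2]-.105)<.008)&(np.linalg.norm(W[...,:2]-[.47,-.195],axis=-1)<.025)&(np.arange(384)[:,None]<225)&(im.max(-1)<90)]
print("rim z top pct",np.percentile(q[:,2],[50,75,90,95]))
f=np.load("w8.npz");W=cloud("wrist",f["d"],{"intrinsics":f["K"],"T":f["T"]});q=W[(abs(W[...,2]-.105)<.008)&(np.linalg.norm(W[...,:2]-[.47,-.195],axis=-1)<.025)&(np.arange(384)[:,None]<225)&(f["im"].max(-1)<90)]
print("unpressed",np.percentile(q[:,2],[50,75,90,95]))
cv2.imwrite("pics/w9.png",cv2.resize(im[150:310,180:340,::-1],(600,600),interpolation=cv2.INTER_CUBIC))
E
python3 chk.py
```

```text
clock: 15.95
position: [0.4712, -0.194, 0.315]
ee_rot: [-1.558, -0.241, 0.241]
force: [-0.7, -0.5, 6.9]
gripper_width: 0.0176
[-0.7394 -0.0418  6.5098  0.315   0.0179] [3.873e-01 6.014e-01 3.865e-01 0.000e+00 2.000e-04]
rim z top pct [0.10511494 0.10558616 0.10609915 0.10637831]
unpressed [0.10971248 0.11036003 0.11079956 0.11105369]
```

View pics/w9.png

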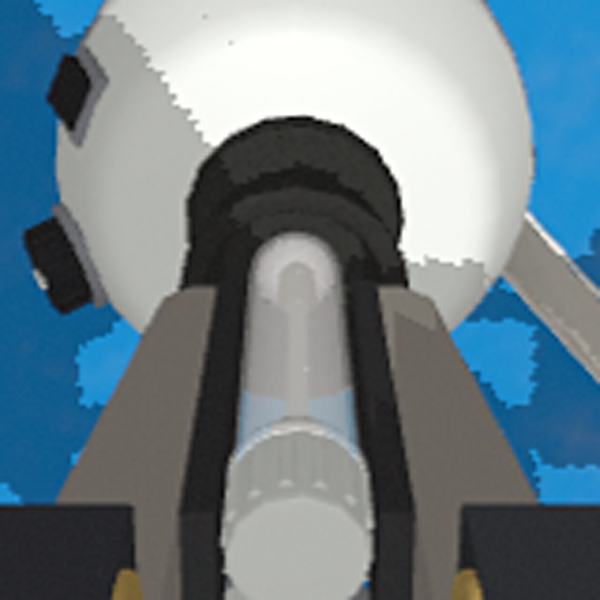

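The tube stands upright in the cup with its cap on the rim. Force (about 6.8 N net) and rim depth (4.7 mm lower) agree, so I'm handing in.

```bash
python3 -c "
from cell import *
print(finish_job()); print(get_state()['clock'])"
```

```text
the job is handed in; nothing more can be done
None
the job is handed in; nothing more can be done
```

I handed the job in at about 17 s, still gripping the tube and holding it pressed in the mixer cup. The hand-in reports no verdict, so I can't confirm the result.

- **Swab:** I pushed it home in the open tube while the tube stood in the rack. The push measured 4.6 N, and the final height was within about 1 mm of the predicted seat.
- **Tube:** I lifted it out of the rack, carried it to the nearer of the two mixers, and set it in the cup about 1–2 mm off centre.
- **Press:** The mean push was 6.5 N (about 6.8 N net of the tube's weight), which is about 4.7 mm of spring travel. The cup rim's drop in the depth image is also 4.7 mm, so the two agree. The tool height held steady over the last second.
- **Last picture:** The tube stood upright, and the cap sat on its rim.

**Disagreement:** The grip reads 17.9 mm, and the close-ups show the pads bearing on the tube's 19.5 mm lip rather than fully on its 17 mm wall. It carried the tube and the press without any visible slip.

I never moved the closed tube, bottle or stopper deliberately, and the closed tube was still in the rack when I last saw it. I took no last picture to check the bottle or the stopper.

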